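# Turn the rocking trivet on its clay plate until it stands firm

## Task

The iron trivet under the wire rack rocks, because two of its feet stand on the raised leaves of its clay plate. Turn it on the plate, without lifting it off, until all four feet rest on the plate's floor and it stands level and no longer rocks, then let go of it. Leave everything else where it is.

Things in the scene. Friction and masses are not known exactly. Their poses are not given: they have to be found in the camera images.
- trivet: Round dark cast-iron trivet, 154 mm across: outer ring, inner ring 60 mm across, four spokes, four straight legs with ball feet 12 mm across, soles at this origin's level, feet 66 mm from the axis at 45, 135, 225 and 315 deg in its frame; flat handle along its -x. About 0.75 kg, loose. z is its upright axis: it leans some 3.9 deg on the raised leaves, 0 when all feet are down.
- trivet_center (a point): Point on the trivet's axis in the plane of its rings, 38 mm above the soles, 5 mm below its top; axes as body trivet. With all four feet down it is 38 mm above point plate_floor, while it rocks 4.5 mm higher.
- trivet_handle (a point): Outer part of the trivet's handle, 130 mm from the trivet's axis: a flat level bar 16 mm wide (its y), 10 mm thick, from the ring (77 mm from the axis) to a rounded end at 155 mm; axes as body trivet. At the start it points out of the rack's front and some 23 to 40 deg round towards its far end. Pushed sideways it turns the trivet against some 2 to 6 N.
- plate_floor (a point): Centre of the flat floor of the round fixed clay plate, 166 mm across, that the trivet stands on: floor 8 mm above the shelf, upright rim 16 mm above the floor, 148 mm across inside; the rim keeps the trivet's feet in with some 2 mm of play and so keeps it centred while it is turned. The directions of its x and y mean nothing.
- plate: The same plate (origin on the shelf). On its floor two broad leaves stand 4.5 mm proud, opposite each other, each a sector 73 deg wide, 26 to 74 mm from the centre, with steep edges. Where they lie around the plate is NOT told by these axes and differs each time. 
- plate_rim (a point): Centre of the plate's rim, at its top edge, 24 mm above the shelf. The trivet stands firm at four turns, 90 deg apart, with some 5 deg of play either way. Turned counter-clockwise from above (handle coming from the rack's far end towards the robot) it drops 4.5 mm at the first after 5 to 60 deg; a little further its feet meet the next leaves' edges and resist; forced (over 10 N at the handle) it climbs and rocks again.
- riser: Fixed chromed wire rack standing over the plate like a low table, its long side running away from the robot: 440 mm long (its y, away from the robot), 220 deep, top 215 mm up; origin on the shelf under its middle, front edge 110 mm along its -x (to the robot's left), legs only at its corners. The handle lies under its front edge: reach it with the tool leaning in from the robot's left.
- jar_begin: Loose glass spice jar with a red twist cap, 48 mm across, 75 mm high, under the end of the rack that is nearer the robot; not to be disturbed. Origin under its centre.
- jar_end: Loose glass spice jar with a red twist cap, 48 mm across, 75 mm high, under the far end of the rack; not to be disturbed. Origin under its centre.
- jar_right: Loose glass spice jar with a red twist cap, 48 mm across, 75 mm high, on the open shelf right of the rack; not to be disturbed. Origin under its centre.
- jar_left: Loose glass spice jar with a red twist cap, 48 mm across, 75 mm high, on the open shelf left of the rack; not to be disturbed. Origin under its centre.
- jar_up: Loose glass spice jar with a red twist cap, 48 mm across, 75 mm high, standing on top of the rack near the end nearer the robot; not to be disturbed. Origin under its centre.
- spatula: Loose wooden spatula, 285 mm long, 55 mm wide at the blade, 9 mm thick, lying flat far left of the rack; not to be disturbed. Origin under its middle, blade along x.
- whisk: Loose steel whisk, 265 mm long, 54 mm across, lying right of the rack; not to be disturbed. Origin under its middle, wires along x.

How it is judged:
At the end, for the whole second after the job is handed in: The trivet stands on the plate (its axis within 14 mm of the plate's centre) with all four feet down on the plate's floor: upright within 0.015 rad and its centre no more than 39 mm above the floor, at rest and released (angle between trivet_center's own z axis and vertical below 0.015 rad and z of trivet_center in the frame of plate_floor below 0.039 m and horizontal distance between trivet_center and plate_floor below 0.014 m and linear speed of trivet below 0.01 m/s and angular speed of trivet below 0.05 rad/s); the robot touches nothing.
It fails at once if the trivet is lifted off its plate (its centre more than 60 mm above the plate's floor) (z of trivet_center in the frame of plate_floor above 0.06 m).
It fails at once if the trivet is tipped more than 20 deg (angle between trivet's own z axis and vertical above 0.35 rad).
It fails at once if a jar, the spatula or the whisk is moved by more than 25 mm or a jar is tipped over (distance of any of jar_begin, jar_end, jar_right, jar_left, jar_up, spatula, whisk from where it was at the start of the episode above 0.025 m or angle between any of jar_begin, jar_end, jar_right, jar_left, jar_up's own z axis and vertical above 0.4 rad).
It also fails if it takes over 54 s, if anything falls off the work surface, if the arm or the gripper's body presses on something with over 40 N, if the wrist force passes 120 N, or if a joint passes its speed limit or range.

## Robot

A 7-joint arm with a two-finger parallel gripper is mounted at the origin on the work surface. World frame = base frame: x ahead of the robot, y to its left, z up, the work surface at z = 0. Lengths are in m, angles in rad, forces in N, time in s.
With the tool pointing down it reaches from about 0.425 to 0.95 m from the base axis. Payload 4.7 kg.
Tool frame: the origin (TCP) lies between the finger pads; the fingertips stand 25 mm ahead of it and the grasp point (between the pads) lies 6 mm ahead of it; x points along the fingers, z is the direction in which the jaws open and shut, and the axes are right-handed (so a half turn about x gives the same grasp; the last joint's range is limited). The gripper opens to 85 mm and grips with 20 to 120 N. Pads are 22 mm wide; open, the fingers measure 114 mm over their backs; the gripper's body (76 mm by 85 mm) begins 54 mm behind the grasp point. The pads swing forward as they close: fully open they stand 13 mm farther back than shut.
Start: joints at [1.19, 0.469, -0.049, 1.532, 0.024, 1.141, -0.082], TCP at [0.233, -0.634, 0.256] pointing down, gripper open.
Joint ranges: [-2.59, 2.59], [-0.33, 1.99], [-1.39, 1.29], [0.1, 2.45], [-1.04, 4.18], [0.21, 1.99], [-2.66, 2.66]. Speed limits (rad/s): [2.57, 2.57, 3.14, 3.14, 3.14, 3.14, 3.14].

## Interface

Orientations are given as a 3x3 rotation matrix whose columns are the frame's x, y, z axes.
In Python, from rig import * gives the robot as it stands. Calls block until the motion is done:
- movep(position, orientation): joint-space move of the TCP to a pose.
- move_l(position, attitude=None, feed=0.15, until_force=None): straight line of the TCP; attitude=None keeps the orientation; feed is the mean speed in m/s. With until_force (N) it stops when the force on the tool has changed by that much, and returns True; else False.
- move_joints(angles): joint-space move.
- command_gripper(opening, newtons=None): finger opening in m; newtons is the grip in N (None keeps the last); returns when the fingers have stopped.
- sleep(seconds).
- inverse_kinematics(position, orientation): joint angles nearest the present ones, or None.
- sense(): the state.
- camera(name): name is "side" or "top"; returns (picture, depth): 400x640x3 uint8, red, green, blue; 400x640 float32, m along the optical axis (not along the pixel's ray), 0 where there is no reading.
- camera_params(name): a dict with "K" (3x3 intrinsics, pixels), "dist" ([k1, k2, p1, p2, k3] as OpenCV has them; the pictures are not rectified), "position" and "rotation" of the camera in the world. Camera axes: x right, y down, z forward; pixel columns grow to the right and rows downward; lengths in m; the calibration is good to about 2 mm. A picture is of the moment at which its call begins. camera_params takes no time and is no camera call.
A pose or a line that the arm cannot do raises Unreachable and nothing moves.
- finish_job(): hands the job in, once; it reports no verdict.
The state is a dict: "time_s": time; "joint_pos": joint angles; "qd": joint speeds; "joint_efforts": joint torques, N m; "position": TCP position; "tcp_rot": TCP orientation; "wrist_force": force on the tool from outside, world axes, zero at the start; "ft_torque": the same for the moment, N m; "finger_gap": finger opening in m.
Only numpy, scipy, OpenCV 4.12 (cv2) and the standard library are available. Lean on these libraries where they do the work, as an engineer would, in place of code of your own. Each camera call takes 0.05 s, during which the arm holds its last target.

## Working session

There is one attempt and no reset: what is moved stays moved. The work goes in short steps, each a Python script; the robot and the scene stay as the last script left them, time stands still between calls to the robot, and variables do not carry over. Pictures are saved under pics/ and viewed, and the job is handed in when it is done.

```bash
ls; mkdir -p pics
python3 - <<'E'
from rig import *
import cv2,numpy as np
for n in("side","top"):
    p,d=camera(n); cv2.imwrite(f"pics/{n}0.png",p[:,:,::-1]); np.savez(f"{n}0.npz",p=p,d=d)
    print(n,camera_params(n))
s=sense();print(s)
E
```

```text
pics
side {'K': array([[386.49771645,   0.        , 318.59098864],
       [  0.        , 386.49771645, 198.89430927],
       [  0.        ,   0.        ,   1.        ]]), 'dist': array([0.00908392, 0.        , 0.        , 0.        , 0.        ]), 'position': array([0.10709371, 0.48367016, 0.98446035]), 'rotation': array([[-0.69110895, -0.56088967,  0.45581925],
       [-0.72258406,  0.52267296, -0.45242154],
       [ 0.01551417, -0.64204031, -0.7665139 ]])}
top {'K': array([[439.8309361 ,   0.        , 313.33373388],
       [  0.        , 439.8309361 , 199.84167501],
       [  0.        ,   0.        ,   1.        ]]), 'dist': array([-0.08911116,  0.        ,  0.        ,  0.        ,  0.        ]), 'position': array([ 0.29005727, -0.01475309,  1.68741528]), 'rotation': array([[-0.0035416 , -0.98010126,  0.19846658],
       [-0.99988787,  0.00635855,  0.01355803],
       [-0.0145502 , -0.19839631, -0.98001388]])}
{'time_s': 0.1, 'joint_pos': array([ 1.19009913,  0.46938039, -0.04859216,  1.53357364,  0.0241128 ,
        1.14099342, -0.08229519]), 'qd': array([ 1.06052391e-03, -8.82139056e-04, -9.91193046e-04, -4.05343987e-03,
        4.50437169e-04,  5.02603635e-05,  8.10515536e-04]), 'joint_efforts': array([ 5.76240727e-04, -5.11516249e+01, -4.70848591e-02, -2.38389516e+01,
        1.07356725e-02,  4.36715884e-03, -1.44260906e-05]), 'position': array([ 0.23244032, -0.63320685,  0.25535345]), 'tcp_rot': array([[-6.78524128e-04,  9.38742279e-01,  3.44619316e-01],
       [ 1.63342192e-03,  3.44619976e-01, -9.38740861e-01],
       [-9.99998436e-01, -7.40495800e-05, -1.76719518e-03]]), 'wrist_force': array([-0.25288561, -0.12374139,  0.31782809]), 'ft_torque': array([ 0.05261846,  0.00712721, -0.00303805]), 'finger_gap': 0.08579247699562877}
```

View pics/side0.png

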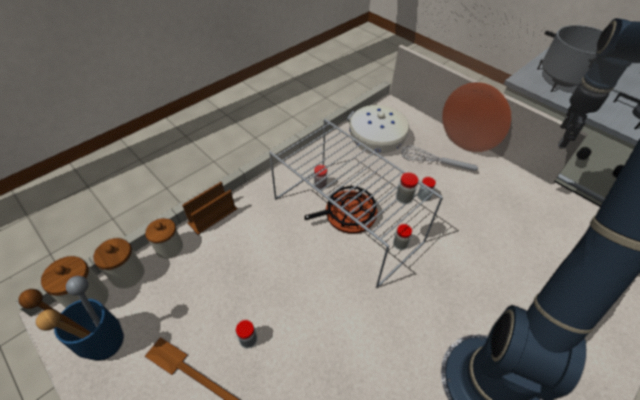

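View pics/top0.png

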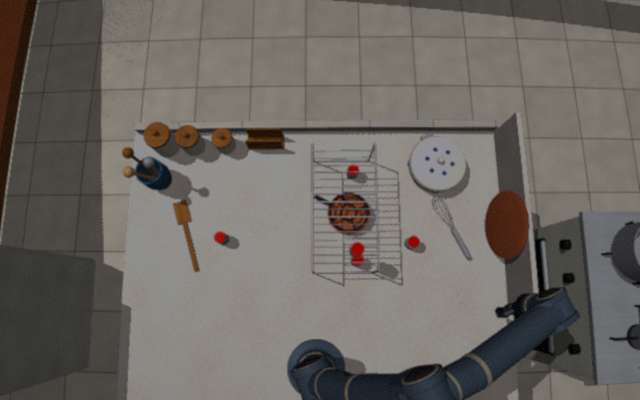

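The side view shows the handle tip near (307,217) and the trivet near (352,208). The top view shows the handle tip near (316,198) and the plate near (349,212). The jars and the rack are visible in both.

```bash
cat > h.py <<'E'
import numpy as np,cv2
from rig import *
def ray(n,uv):
    c=camera_params(n);uv=np.asarray(uv,float).reshape(-1,1,2)
    q=cv2.undistortPoints(uv,c["K"],c["dist"]).reshape(-1,2)
    d=np.c_[q,np.ones(len(q))]@c["rotation"].T
    return c["position"],d
def onz(n,uv,z):
    o,d=ray(n,uv); z=np.broadcast_to(z,len(d)); return o+d*((z-o[2])/d[:,2])[:,None]
def cloud(n,depth):
    v,u=np.mgrid[:400,:640]; o,d=ray(n,np.stack([u.ravel(),v.ravel()],1))
    return (o+d*depth.reshape(-1,1)).reshape(400,640,3)
def proj(n,P):
    c=camera_params(n);R=c["rotation"].T
    return cv2.projectPoints(np.asarray(P,float).reshape(-1,3),cv2.Rodrigues(R)[0],-R@c["position"],c["K"],c["dist"])[0].reshape(-1,2)
E
python3 - <<'E'
from h import *
f={}
for n in("side","top"):
    z=np.load(n+"0.npz");p=z["p"];d=z["d"];X=cloud(n,d)
    r,g,b=[p[:,:,i].astype(int) for i in range(3)]
    m=((r>140)&(g<60)&(b<60)).astype(np.uint8)
    k,l,st,ce=cv2.connectedComponentsWithStats(m)
    for i in range(1,k):
        if st[i,4]>20: print(n,"red",ce[i].round(1),st[i,4],np.median(X[(l==i)&(d>0)],0).round(3), "caps@.075",onz(n,[ce[i]],.075).round(3))
    if n=="side": x0,y0,x1,y1=255,110,465,300
    else: x0,y0,x1,y1=295,135,425,295
    c=p[y0:y1,x0:x1]; s=3.5 if n=="side" else 4.5
    if n=="side": c=c[:160]
    cv2.imwrite(f"pics/{n}zoom.png",cv2.resize(c[:,:,::-1],None,fx=s,fy=s if n=="side" else 3.7,interpolation=cv2.INTER_CUBIC))
    # iron/dark: height band
    for zc,w in((.2,.0),):
        pass
    m=(X[:,:,2]>.025)&(X[:,:,2]<.07)&(d>0)&(X[:,:,0]>.4)&(X[:,:,0]<.9)&(X[:,:,1]>-.35)&(X[:,:,1]<.2)&(np.max(p,2)<70)
    print(n,m.sum(),X[m].mean(0) if m.sum() else 0)
    np.save(n+"X.npy",X)
E
```

```text
side red [409.2 178.9] 143 [ 0.414 -0.132  0.292] caps@.075 [[ 0.51  -0.325  0.075]]
side red [428.7 181.5] 77 [ 0.459 -0.36   0.077] caps@.075 [[ 0.46  -0.362  0.075]]
side red [404.3 229.8] 107 [ 0.394 -0.153  0.077] caps@.075 [[ 0.395 -0.154  0.075]]
side red [244.2 328.5] 217 [0.478 0.355 0.075] caps@.075 [[0.477 0.356 0.075]]
side 845 [ 0.68213027 -0.00626108  0.05184044]
top red [219.3 236.7] 74 [0.479 0.357 0.075] caps@.075 [[0.479 0.357 0.075]]
top red [413.6 241. ] 80 [ 0.459 -0.361  0.075] caps@.075 [[ 0.46  -0.361  0.075]]
top red [357.1 248.4] 112 [ 0.416 -0.134  0.29 ] caps@.075 [[ 0.434 -0.152  0.075]]
top 515 [ 0.65528452 -0.04329737  0.05203278]
```

View pics/sidezoom.png

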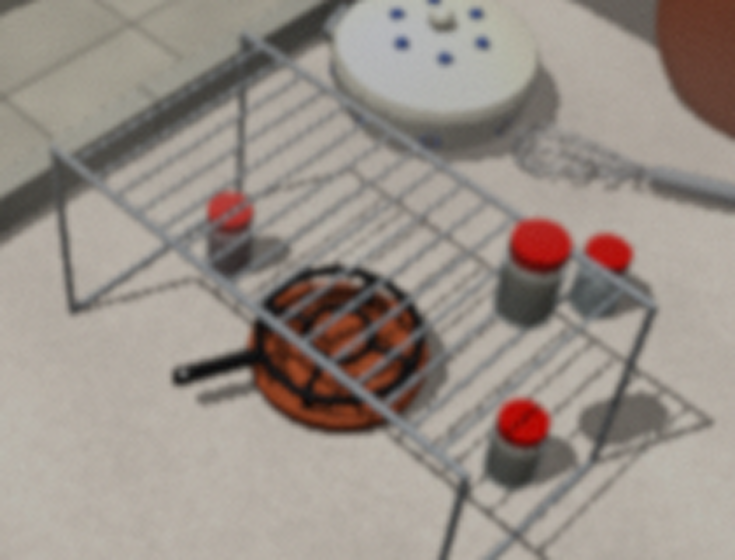

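View pics/topzoom.png

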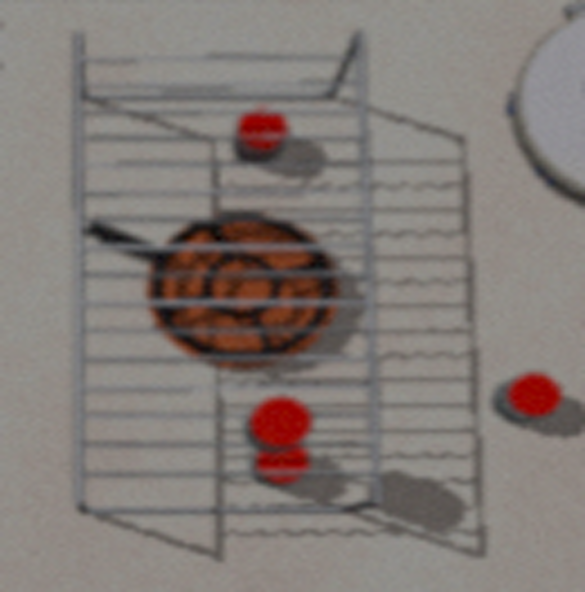

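Run:
```python
from h import *
from scipy.optimize import least_squares
for n in("side","top"):
    z=np.load(n+"0.npz");p=z["p"];d=z["d"];X=np.load(n+"X.npy")
    r,g,b=[p[:,:,i].astype(int) for i in range(3)]
    box=(X[:,:,0]>.45)&(X[:,:,0]<.8)&(X[:,:,1]>-.3)&(X[:,:,1]<.15)&(d>0)
    dark=box&(np.max(p,2)<60)&(X[:,:,2]>.03)&(X[:,:,2]<.075)
    org=box&(r>110)&(r-b>60)&(g>40)&(X[:,:,2]<.04)
    D=X[dark]; O=X[org]
    print(n,"dark",len(D),D.min(0),D.max(0),"org",len(O),O.min(0).round(3),O.max(0).round(3),np.median(O[:,2]))
    # plate outer contour: hull of (orange) pixels
    hull=cv2.convexHull(np.argwhere(org)[:,::-1].astype(np.float32))[:,0]
    H=onz(n,hull,.024)
    f=lambda q:np.hypot(H[:,0]-q[0],H[:,1]-q[1])-q[2]
    s=least_squares(f,[.68,-.1,.08],loss="soft_l1",f_scale=.002).x; print(" plate fit",s.round(4))
    (e)=cv2.fitEllipse(hull); print(e, onz(n,[e[0]],.024).round(4))
    c0=s[:2]
    rr=np.hypot(*(D[:,:2]-c0).T); 
    hd=D[(rr>.085)&(rr<.165)]
    print(" handle n",len(hd),hd.min(0).round(3),hd.max(0).round(3))
    if len(hd)>5:
        v=hd[:,:2]-c0; a=np.degrees(np.arctan2(v[:,1],v[:,0])); print(" ang",np.median(a).round(1),a.std().round(1),"rmax",np.hypot(*v.T).max())
        u,s_,vt=np.linalg.svd(hd[:,:2]-hd[:,:2].mean(0)); print(" dir",np.degrees(np.arctan2(vt[0,1],vt[0,0])),"z",np.median(hd[:,2]))
    ring=D[(rr>.06)&(rr<.085)]
    s=least_squares(lambda q:np.hypot(ring[:,0]-q[0],ring[:,1]-q[1])-q[2],[*c0,.073],loss="soft_l1",f_scale=.003).x
    print(" ring fit",s.round(4),len(ring))
    # rack points
    Rk=X[(d>0)&(X[:,:,2]>.19)&(X[:,:,2]<.24)&(X[:,:,0]>.3)&(X[:,:,0]<1)&(X[:,:,1]>-.35)&(X[:,:,1]<.1)]
    print(" rack",len(Rk),np.percentile(Rk,[1,50,99],axis=0).round(3).tolist())
    print(cv2.minAreaRect(Rk[:,:2].astype(np.float32)))
```

```text
side dark 439 [ 0.49900031 -0.19599665  0.03034814] [0.71747726 0.01290969 0.06532053] org 260 [ 0.51  -0.206  0.004] [ 0.653 -0.046  0.029] 0.0123248495271987
 plate fit [ 0.5785 -0.1255  0.0792]
((348.69586181640625, 209.63890075683594), (40.14026641845703, 44.86674499511719), 78.13074493408203) [[ 0.581  -0.1224  0.024 ]]
 handle n 74 [ 0.605 -0.146  0.03 ] [0.717 0.013 0.055]
 ang 67.2 22.7 rmax 0.15051491720039112
 dir 124.41475613583698 z 0.050206123122897184
 ring fit [ 0.5737 -0.1224  0.0706] 258
 rack 2312 [[0.35, -0.214, 0.197], [0.556, -0.088, 0.216], [0.788, 0.012, 0.235]]
((0.5708509683609009, -0.10175180435180664), (0.4471748471260071, 0.2301548421382904), 0.27684706449508667)
top dark 301 [ 0.50430076 -0.19809774  0.03085113] [0.72232913 0.00152069 0.06994   ] org 126 [ 0.513 -0.183 -0.003] [ 0.632 -0.063  0.028] 0.010086245896544388
 plate fit [ 0.571  -0.1215  0.0633]
((347.1019287109375, 214.27700805664062), (32.19835662841797, 35.28999328613281), 25.57967758178711) [[ 0.5697 -0.1209  0.024 ]]
 handle n 42 [ 0.609 -0.154  0.031] [0.722 0.002 0.063]
 ang 61.2 33.2 rmax 0.1514498669013206
 dir 124.84165783309588 z 0.048856731865018044
 ring fit [ 0.5735 -0.1229  0.0706] 176
 rack 1690 [[0.36, -0.214, 0.207], [0.559, -0.102, 0.215], [0.773, 0.011, 0.224]]
((0.569754958152771, -0.102440744638443), (0.22557613253593445, 0.4462292492389679), 89.84517669677734)
```

Run:
```python
from h import *
c0=np.array([.5736,-.1226])
for n in("side","top"):
    z=np.load(n+"0.npz");p=z["p"];d=z["d"];X=np.load(n+"X.npy")
    P=onz(n,np.stack(np.meshgrid(np.arange(640),np.arange(400)),-1).reshape(-1,2),.05).reshape(400,640,3)
    v=P[:,:,:2]-c0; r=np.hypot(v[:,:,0],v[:,:,1]); a=np.degrees(np.arctan2(v[:,:,1],v[:,:,0]))
    m=(r>.088)&(r<.17)&(a>35)&(a<85)&(np.max(p,2)<75)&(X[:,:,2]>.03)&(X[:,:,2]<.08)
    k,l,st,ce=cv2.connectedComponentsWithStats(m.astype(np.uint8)); i=1+np.argmax(st[1:,4]); m=l==i
    print(n,m.sum(),"ang",a[m].mean(),a[m].std(),"r",r[m].max(),"z",np.median(X[m][:,2]))
    for lo in (.09,.11,.13,.145):
        q=m&(r>lo)&(r<lo+.02)
        if q.any(): print(lo,q.sum(),a[q].mean().round(1),np.median(X[q],0).round(4))
```

```text
side 79 ang 64.33587328660096 2.2606391929907637 r 0.15063832941358804 z 0.050529127118598915
0.09 26 63.8 [ 0.6174 -0.0322  0.0508]
0.11 27 64.2 [ 0.6254 -0.0138  0.0506]
0.13 22 64.8 [0.6332 0.0018 0.0488]
0.145 7 65.3 [0.6361 0.0114 0.0511]
top 35 ang 63.27945953935316 1.7870859393773175 r 0.14090491554588028 z 0.04987671015114303
0.09 6 62.2 [ 0.6213 -0.0307  0.0507]
0.11 19 63.4 [ 0.6277 -0.0137  0.0499]
0.13 10 63.6 [ 0.633  -0.0023  0.0497]
```

Centre ≈ (0.574, -0.123), handle at ≈64° and z ≈ 0.05, the two views agreeing. The rack's front edge is at y ≈ 0.01. Next I check IK for a tool leaning in along the handle with the jaws straddling it.

```bash
cat >> h.py <<'E'
C0=np.array([.5736,-.1226])
def pose(th,back=0.,r=.125,z=.050,lean=48,az=None,flip=False):
    """th: tool angle about plate centre; back: retreat along tool axis"""
    t=np.radians(th);u=np.array([np.cos(t),np.sin(t)])
    a=np.radians(th if az is None else az); L=np.radians(lean)
    x=np.array([-np.sin(L)*np.cos(a),-np.sin(L)*np.sin(a),-np.cos(L)])
    zt=np.array([-np.sin(a),np.cos(a),0]);  zt=-zt if flip else zt
    R=np.c_[x,np.cross(zt,x),zt]
    p=np.array([*(C0+r*u),z])-back*x
    return p,R
def azof(th): return 90+(th-90)*.7
E
python3 - <<'E'
from h import *
for lean in(42,48):
  for flip in(0,1):
    for th in(64,80,100,120,135):
        o=[]
        for b in(0,.15):
            q=inverse_kinematics(*pose(th,b,lean=lean,az=azof(th),flip=flip)); o.append(None if q is None else q.round(2).tolist())
        print(lean,flip,th,o)
for p in([.3,-.55,.5],[.6,.0,.5],[.45,.35,.5],[.65,.25,.45]):
    q=inverse_kinematics(p,sense()["tcp_rot"]);print(p,None if q is None else q.round(2))
E
```

```text
42 0 64 [[0.36, 1.2, -1.19, 1.58, 1.31, 1.93, 1.75], [0.12, 0.99, -1.0, 1.38, 1.06, 1.92, 1.88]]
42 0 80 [[0.36, 1.16, -1.19, 1.74, 1.35, 1.87, 1.8], [0.19, 1.01, -1.18, 1.58, 1.17, 1.95, 1.85]]
42 0 100 [[0.38, 1.09, -1.19, 1.95, 1.42, 1.77, 1.85], [0.2, 0.88, -1.18, 1.84, 1.16, 1.8, 1.9]]
42 0 120 [[0.42, 1.01, -1.19, 2.15, 1.52, 1.66, 1.92], [0.23, 0.71, -1.18, 2.09, 1.18, 1.6, 1.97]]
42 0 135 [[-0.06, 0.59, -0.43, 2.32, 1.48, 0.96, 1.94], [0.28, 0.56, -1.17, 2.27, 1.21, 1.41, 2.05]]
42 1 64 [[-0.04, 0.86, -0.41, 1.6, 0.85, 1.42, -1.15], [-0.04, 0.85, -0.64, 1.39, 0.86, 1.73, -1.15]]
42 1 80 [[-0.03, 0.81, -0.47, 1.76, 0.97, 1.34, -1.16], [0.0, 0.8, -0.77, 1.59, 0.95, 1.68, -1.16]]
42 1 100 [[-0.15, 0.7, -0.36, 1.98, 1.05, 1.14, -1.12], [0.07, 0.72, -0.92, 1.85, 1.05, 1.61, -1.16]]
42 1 120 [[-0.16, 0.62, -0.34, 2.18, 1.25, 1.0, -1.15], [0.12, 0.59, -0.98, 2.1, 1.11, 1.45, -1.11]]
42 1 135 [[-0.11, 0.58, -0.38, 2.33, 1.47, 0.93, -1.2], [0.24, 0.52, -1.11, 2.28, 1.2, 1.36, -1.08]]
48 0 64 [[0.26, 1.13, -1.0, 1.55, 1.23, 1.89, 1.78], [-0.0, 0.98, -0.81, 1.34, 1.0, 1.92, 1.91]]
48 0 
[... 441 characters left out ...]
-0.11, 0.9, -0.58, 1.35, 0.88, 1.81, -1.16]]
48 1 80 [[-0.08, 0.84, -0.45, 1.74, 0.99, 1.43, -1.19], [-0.08, 0.84, -0.71, 1.56, 0.97, 1.74, -1.19]]
48 1 100 [[-0.21, 0.73, -0.32, 1.97, 1.08, 1.22, -1.17], [-0.06, 0.74, -0.8, 1.84, 1.05, 1.64, -1.2]]
48 1 120 [[-0.15, 0.68, -0.42, 2.18, 1.32, 1.15, -1.24], [0.04, 0.67, -0.98, 2.1, 1.16, 1.58, -1.22]]
48 1 135 [[0.08, 0.71, -0.67, 2.32, 1.56, 1.25, -1.29], [0.18, 0.67, -1.18, 2.29, 1.27, 1.58, -1.24]]
[0.3, -0.55, 0.5] [ 1.05  0.29 -0.07  1.25  0.02  1.6  -0.23]
[0.6, 0.0, 0.5] [ 0.4   0.3  -0.66  1.29  0.18  1.61 -1.44]
[0.45, 0.35, 0.5] [ 0.13  0.42 -1.29  1.34  0.41  1.66 -2.31]
[0.65, 0.25, 0.45] [ 0.14  0.61 -1.07  1.13  0.53  1.67 -2.  ]
```

Run:
```python
from h import *
q=sense()["joint_pos"].copy()
move_joints([1.19,.25,-.05,1.25,.02,1.6,-.1])
print(sense()["position"])
move_joints([-.45,.25,0,1.25,.3,1.6,-.6])
s=sense();print(s["position"].round(3),s["time_s"],s["wrist_force"])
for lean in(42,48):
    for th in(64,80,100,120,135):
        o=[]
        for b in(0,.15):
            q=inverse_kinematics(*pose(th,b,lean=lean,az=azof(th),flip=1)); o.append(None if q is None else q.round(2).tolist())
        print(lean,th,o)
p,d=camera("side"); cv2.imwrite("pics/s1.png",p[:,:,::-1])
```

```text
[ 0.20850068 -0.57876005  0.52460541]
[0.607 0.153 0.54 ] 4.1 [0.05368885 0.16317018 0.08514131]
42 64 [[-0.38, 0.82, 0.13, 1.63, 0.53, 1.2, -0.92], [-0.46, 0.76, 0.09, 1.43, 0.48, 1.48, -0.87]]
42 80 [[-0.43, 0.75, 0.1, 1.79, 0.66, 1.08, -0.93], [-0.52, 0.66, 0.05, 1.63, 0.57, 1.36, -0.87]]
42 100 [[-0.48, 0.67, 0.09, 2.0, 0.85, 0.92, -0.97], [-0.57, 0.52, -0.01, 1.89, 0.7, 1.21, -0.88]]
42 120 [[-0.52, 0.6, 0.11, 2.2, 1.11, 0.77, -1.06], [-0.59, 0.39, -0.07, 2.14, 0.85, 1.07, -0.89]]
42 135 [[-0.57, 0.56, 0.18, 2.35, 1.4, 0.64, -1.19], [-0.58, 0.28, -0.1, 2.32, 0.99, 0.96, -0.9]]
48 64 [[-0.41, 0.87, 0.14, 1.6, 0.58, 1.28, -0.96], [-0.49, 0.83, 0.1, 1.38, 0.52, 1.56, -0.9]]
48 80 [[-0.46, 0.8, 0.11, 1.77, 0.71, 1.16, -0.98], [-0.56, 0.72, 0.06, 1.6, 0.61, 1.43, -0.91]]
48 100 [[-0.52, 0.71, 0.09, 1.99, 0.9, 1.0, -1.04], [-0.62, 0.59, -0.01, 1.87, 0.75, 1.28, -0.95]]
48 120 [[-0.56, 0.64, 0.09, 2.2, 1.18, 0.86, -1.16], [-0.65, 0.45, -0.07, 2.14, 0.91, 1.14, -1.01]]
48 135 [[-0.6, 0.6, 0.15, 2.36, 1.46, 0.75, -1.31], [-0.65, 0.36, -0.12, 2.33, 1.06, 1.04, -1.06]]
```

View pics/s1.png

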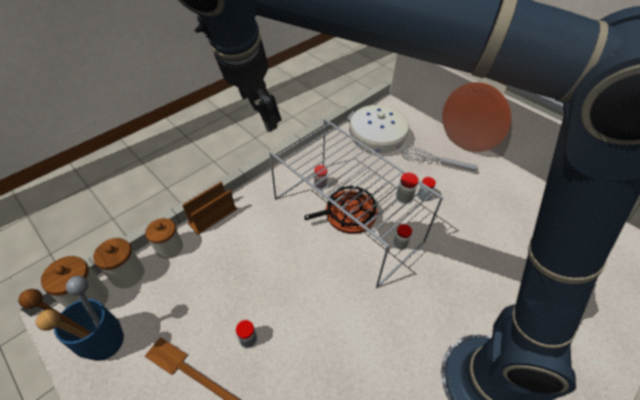

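Run:
```python
from h import *
command_gripper(.048,20)
th=64
movep(*pose(th,.2,az=azof(th),flip=1))
move_l(*pose(th,.06,az=azof(th),flip=1),feed=.15)
for n in("side","top"):
    p,d=camera(n); c=p[130:290,230:430] if n=="side" else p[130:290,270:430]
    cv2.imwrite(f"pics/{n}2.png",cv2.resize(c[:,:,::-1],None,fx=3.7,fy=3.7,interpolation=cv2.INTER_CUBIC))
s=sense();print(s["position"].round(4),pose(th,.06)[0].round(4),s["time_s"],s["wrist_force"].round(2),s["finger_gap"])
```

```text
[0.643  0.0334 0.0907] [0.6479 0.0298 0.0901] 7.1417 [ 0.77  0.51 -0.42] 0.04761183880640814
```

View pics/side2.png

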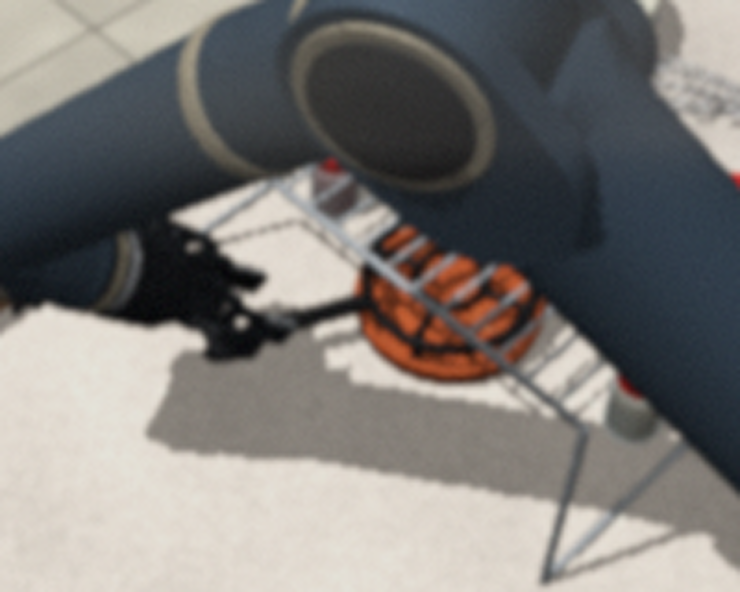

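View pics/top2.png

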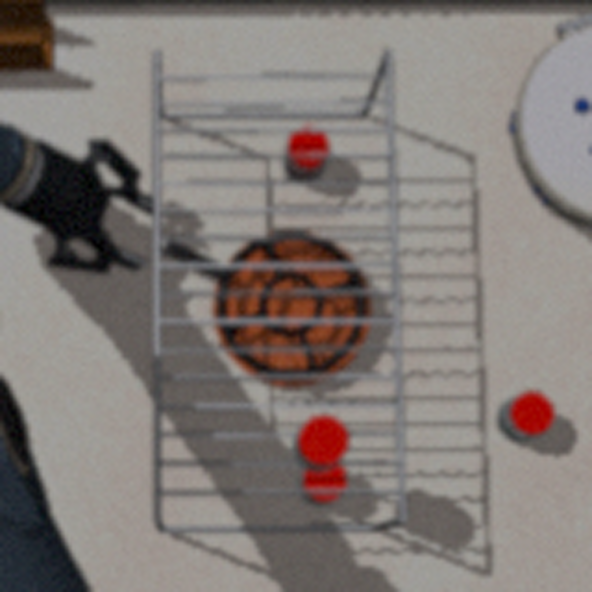

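The handle lies between the fingers in both views: side crop at about (300,315), top crop at about (180,250). I now insert until the fingers straddle it.

Run:
```python
from h import *
th=64
f0=sense()["wrist_force"]
print(move_l(*pose(th,0,az=azof(th),flip=1),feed=.06,until_force=6))
s=sense();print(s["position"].round(4),pose(th,0)[0].round(4),s["time_s"],(s["wrist_force"]-f0).round(2))
for n in("side","top"):
    p,d=camera(n); np.savez(n+"3.npz",p=p,d=d);c=p[130:290,230:430] if n=="side" else p[130:290,270:430]
    cv2.imwrite(f"pics/{n}3.png",cv2.resize(c[:,:,::-1],None,fx=3.7,fy=3.7,interpolation=cv2.INTER_CUBIC))
```

```text
False
[ 0.6287 -0.0098  0.0502] [ 0.6284 -0.0103  0.05  ] 8.2917 [-0.57  0.29  0.53]
```

View pics/side3.png

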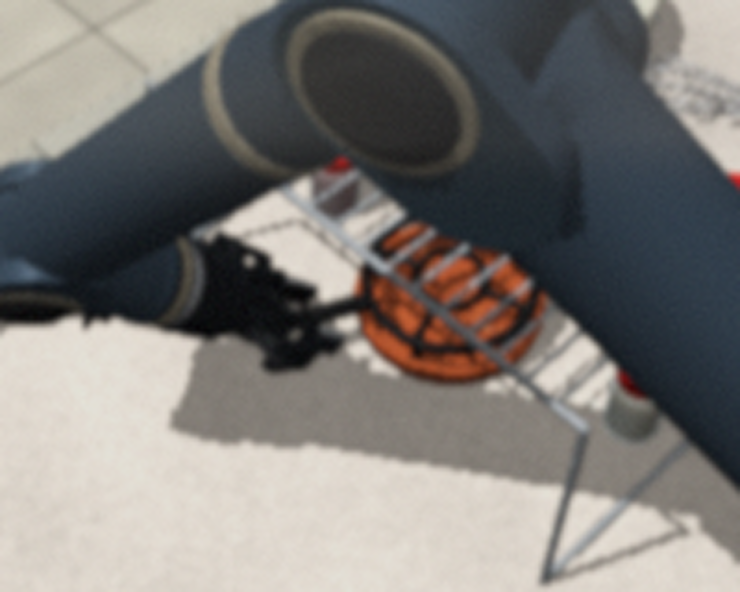

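View pics/top3.png

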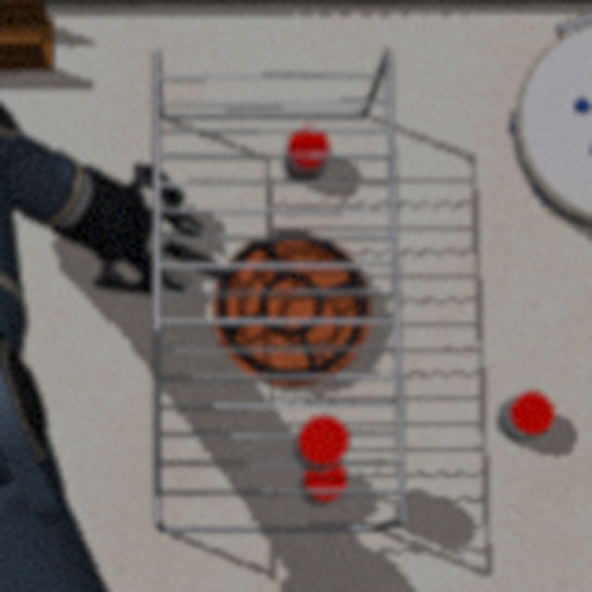

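Straddled with no contact (<1 N). I now turn it in small steps, monitoring tangential force and ring height and tilt from depth.

```bash
cat >> h.py <<'E'
def ringz():
    A=[]
    for n in("side","top"):
        p,d=camera(n);X=cloud(n,d);v=X[:,:,:2]-C0;r=np.hypot(v[:,:,0],v[:,:,1])
        m=(d>0)&(r>.066)&(r<.079)&(np.max(p,2)<75)&(X[:,:,2]>.035)&(X[:,:,2]<.07);A.append(X[m])
    def fit(P):
        for _ in range(3):
            G=np.c_[P[:,:2]-C0,np.ones(len(P))];c=np.linalg.lstsq(G,P[:,2],rcond=None)[0];e=np.abs(P[:,2]-G@c);P=P[e<max(.004,2*np.median(e))]
        return c,len(P)
    out=[]
    for P in A:
        c,k=fit(P);out+= [round(c[2]*1e3,1),round(float(np.degrees(np.hypot(c[0],c[1]))),1),k]
    return out
def step(th,z=.05,r=.125,feed=.03,uf=10):
    return move_l(*pose(th,0,r=r,z=z,az=azof(th),flip=1),feed=feed,until_force=uf)
def ftan(th,f0):
    t=np.radians(th);f=sense()["wrist_force"]-f0
    return round(float(f@[-np.sin(t),np.cos(t),0]),1),f.round(1).tolist()
E
python3 - <<'E'
from h import *
f0=sense()["wrist_force"];np.save("f0.npy",f0)
print(ringz(),ringz())
for th in range(66,84,2):
    s=step(th); print(th,s,ftan(th,f0),ringz(),round(sense()["time_s"],1))
    if s: break
E
```

```text
[np.float64(55.3), 3.2, 161, np.float64(55.3), 3.3, 118] [np.float64(55.3), 4.1, 164, np.float64(54.8), 4.0, 127]
66 False (0.6, [-0.8, -0.2, -0.1]) [np.float64(55.2), 3.8, 168, np.float64(54.9), 3.7, 143] 9.0
68 False (0.7, [-0.8, -0.1, 0.5]) [np.float64(55.5), 4.1, 154, np.float64(55.1), 4.1, 130] 9.4
70 False (-0.2, [0.2, 0.0, -0.1]) [np.float64(55.4), 4.2, 169, np.float64(55.6), 3.5, 139] 9.8
72 False (-1.2, [1.2, -0.0, 0.3]) [np.float64(55.4), 4.0, 169, np.float64(54.9), 3.4, 138] 10.2
74 False (-1.2, [1.1, -0.3, 0.1]) [np.float64(55.3), 3.6, 166, np.float64(55.3), 2.9, 131] 10.6
76 False (-1.2, [1.2, -0.1, 0.2]) [np.float64(55.6), 4.4, 173, np.float64(55.0), 3.8, 147] 10.9
78 False (-1.5, [1.5, -0.1, -0.5]) [np.float64(55.8), 4.0, 179, np.float64(54.4), 4.0, 133] 11.3
80 False (-1.0, [1.1, 0.1, 0.4]) [np.float64(55.2), 3.4, 173, np.float64(54.7), 4.4, 134] 11.7
82 False (-1.1, [1.1, -0.1, 0.2]) [np.float64(55.9), 3.8, 173, np.float64(54.7), 4.0, 132] 12.1
```

The metric agrees with the given geometry: ring top at 55.3 mm (55.5 expected) and lean about 4°. The handle is turning at about 1–1.5 N. I continue until the drop.

Run:
```python
from h import *
f0=np.load("f0.npy")
for th in np.arange(84,134,2):
    s=step(th,uf=8); m=ringz(); print(th,s,ftan(th,f0),*map(float,m),round(sense()["time_s"],1))
    if s or (m[0]+m[3])/2<53 or (m[1]+m[4])/2<1.6: break
```

```text
84 False (-0.9, [0.9, 0.0, 0.4]) 55.6 3.5 175.0 54.8 3.9 142.0 12.5
86 False (-0.2, [0.2, 0.2, -0.1]) 55.7 3.9 166.0 54.7 3.8 133.0 12.9
88 False (0.1, [-0.1, 1.3, -0.5]) 55.7 4.1 171.0 55.4 3.5 137.0 13.3
90 False (-0.3, [0.3, 0.1, 1.2]) 56.1 4.5 160.0 54.7 3.7 136.0 13.7
92 False (0.5, [-0.5, -0.7, -0.5]) 55.4 4.1 145.0 54.5 3.4 138.0 14.1
94 False (1.5, [-1.5, 0.0, -0.1]) 54.4 3.2 149.0 53.1 2.6 137.0 14.5
96 False (1.2, [-1.2, -0.1, 0.0]) 51.0 0.3 138.0 50.6 0.8 123.0 14.9
```

It dropped: ring at 50.8 mm, tilt <1°. I go a little further into the play for margin, then back off to the middle and withdraw.

Run:
```python
from h import *
f0=np.load("f0.npy")
for th in (97.5,99.5):
    s=step(th,uf=6); print(th,s,ftan(th,f0),*map(float,ringz()))
    if s: break
for n in("side","top"):
    p,d=camera(n); c=p[130:290,230:430] if n=="side" else p[130:290,270:430]
    cv2.imwrite(f"pics/{n}4.png",cv2.resize(c[:,:,::-1],None,fx=3.7,fy=3.7,interpolation=cv2.INTER_CUBIC))
print(sense()["time_s"])
```

```text
97.5 False (0.3, [-0.3, -0.0, 0.5]) 51.2 0.4 145.0 51.0 0.5 121.0
99.5 False (-0.2, [0.3, -0.6, -0.5]) 50.5 0.8 128.0 50.2 0.9 126.0
15.7083
```

View pics/side4.png

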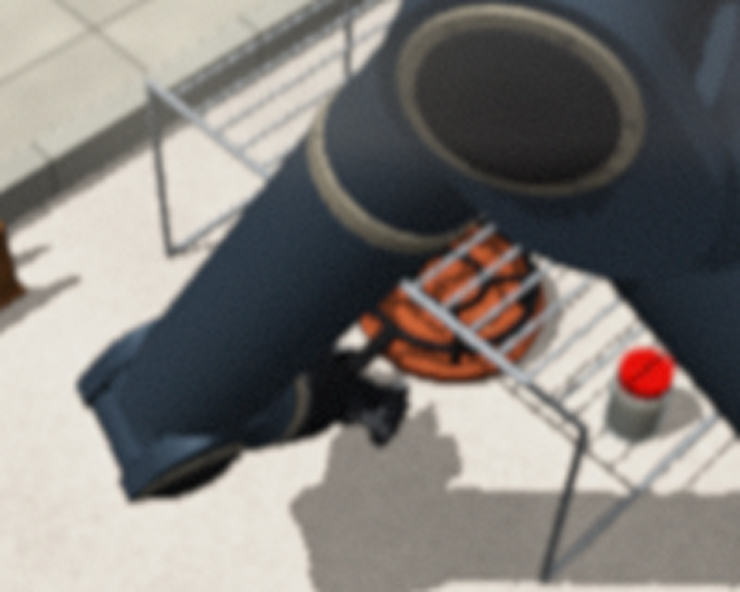

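View pics/top4.png

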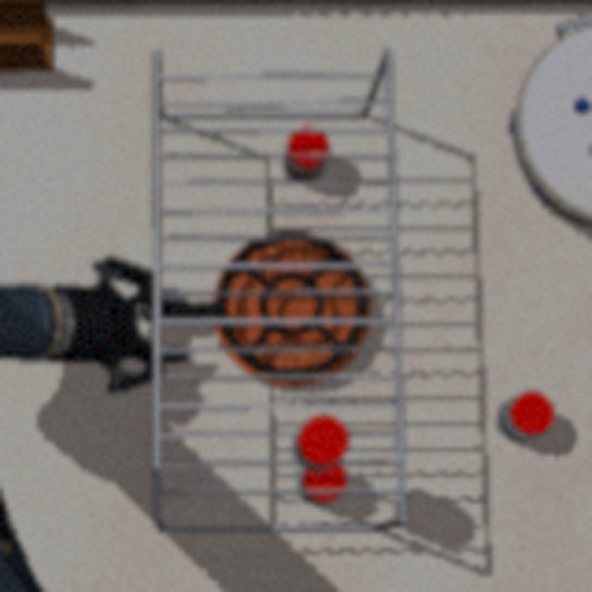

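The handle now points straight out of the front (top crop at about (190,308)), and the jars are undisturbed. I back the fingers off and withdraw.

Run:
```python
from h import *
f0=np.load("f0.npy")
th=95
print(step(th,uf=6),ftan(th,f0))
print(move_l(*pose(th,.07,az=azof(th),flip=1),feed=.06,until_force=8),ftan(th,f0))
move_l(*pose(th,.2,az=azof(th),flip=1),feed=.15)
sleep(.5)
print(ringz(),ringz())
for n in("side","top"):
    p,d=camera(n); c=p[110:290,230:450] if n=="side" else p[130:290,270:430]
    cv2.imwrite(f"pics/{n}5.png",cv2.resize(c[:,:,::-1],None,fx=3.5,fy=3.5,interpolation=cv2.INTER_CUBIC))
    X=cloud(n,d);v=X[:,:,:2]-C0;r=np.hypot(v[:,:,0],v[:,:,1]);a=np.degrees(np.arctan2(v[:,:,1],v[:,:,0]))
    m=(r>.088)&(r<.16)&(np.abs(a-90)<25)&(np.max(p,2)<75)&(X[:,:,2]>.03)&(X[:,:,2]<.08);print(n,m.sum(),np.median(a[m]),np.median(X[m],0))
    m2=(r>.066)&(r<.082)&(np.max(p,2)<75)&(X[:,:,2]>.035)&(X[:,:,2]<.07)
    P=X[m2];print(" ring centre",(cv2.minEnclosingCircle(P[:,:2].astype(np.float32))))
    k,l,st,ce=cv2.connectedComponentsWithStats(((p[:,:,0]>140)&(p[:,:,1]<60)&(p[:,:,2]<60)).astype(np.uint8)); print([ce[i].round(1).tolist() for i in range(1,k) if st[i,4]>20])
print(sense()["time_s"],sense()["wrist_force"])
```

```text
False (0.7, [-0.7, 0.6, 0.1])
False (1.8, [-1.7, -1.1, -0.2])
[np.float64(51.4), 0.8, 130, np.float64(51.0), 1.0, 119] [np.float64(51.3), 0.3, 126, np.float64(50.9), 0.4, 149]
side 56 93.96754572785099 [ 0.56582471 -0.00995523  0.05158366]
 ring centre ((0.5672948360443115, -0.11966544389724731), 0.07879255712032318)
[[404.1, 230.7], [244.6, 329.2]]
top 41 93.17861752467715 [ 0.56712473 -0.01333757  0.05021968]
 ring centre ((0.574373185634613, -0.12141291797161102), 0.07882561534643173)
[[352.8, 167.0], [413.6, 241.2], [357.1, 248.5]]
19.3167 [ 1.46583508 -0.47241715 -0.31955448]
```

View pics/side5.png

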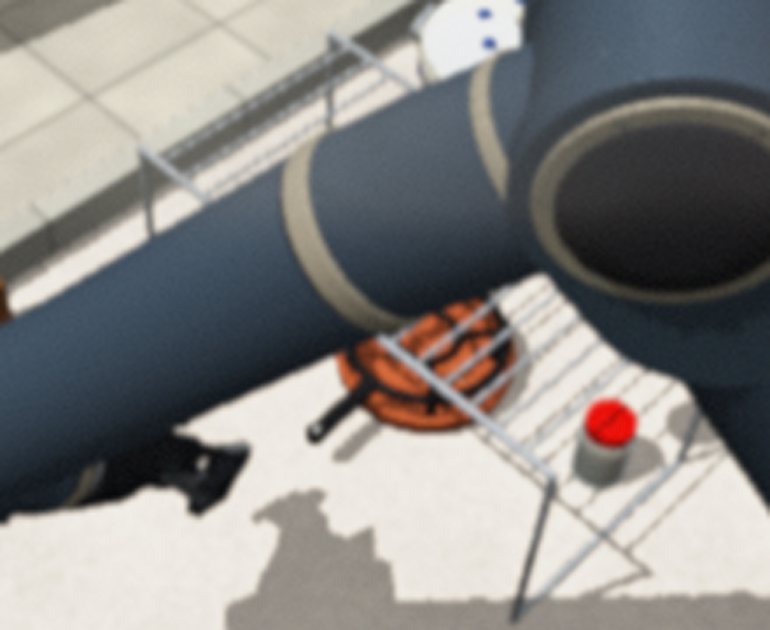

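View pics/top5.png

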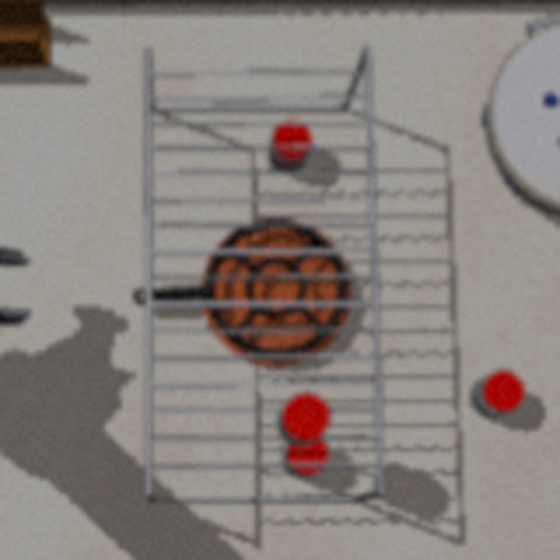

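Run:
```python
from h import *
A=np.array([ringz() for _ in range(12)],float);print(A.mean(0).round(2))
if A[:,[0,3]].mean()<51.8: finish_job(); print("done",sense()["time_s"])
```

```text
[ 51.62   0.83 129.08  50.72   0.66 124.08]
the job is handed in; nothing more can be done
the job is handed in; nothing more can be done
```

The trivet now sits down off the leaves and has been let go, and the job is handed in; no verdict is reported. I straddled its handle with the open jaws, leaning in under the rack's front edge. I turned it counter-clockwise from about 64° to 93.5° until it dropped, moved it a few degrees further, and withdrew along the tool axis.

**Last checks**
- **Height:** the ring top went from about 55.3 mm to 51.2 mm on average, against 51 mm expected with all feet down. The side view gave 51.6 mm and the top view 50.7 mm.
- **Tilt:** the readings fell from about 4° to about 0.7–0.8°. These can only read zero or above, so noise pushes them up. They are too close to the 0.86° limit to prove it is level on their own, so the height drop is the stronger evidence.
- **Centre:** the ring's centre was within about 1 mm of its starting position in the top view and 7 mm in the side view. The arm partly hid the ring in the side view.
- **Forces:** the force at the handle stayed under 2 N throughout. It did not rise during the extra turn, so the feet had not reached the next leaves.
- **Other objects:** the caps I could still detect were within about 1 pixel of where they started: one under the near end of the rack, one on top of it, and one on each open side. The far-end jar also looked in place by eye. I did not measure the spatula or the whisk afterwards, but the tool did not go near them while turning the trivet.

The clock read 19.3 s of the 54 s before the last averaged check and hand-in.

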